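Feel which lid of a donated twin-lid box binds

ROBOT

A 6-joint arm with a two-finger parallel gripper is mounted at the origin on the work surface. World frame = base frame: x ahead of the robot, y to its left, z up, the work surface at z = 0. Lengths are in mm, angles in rad, forces in N, time in s.
With the tool pointing down it reaches from about 350 to 775 mm from the base axis. Payload 7.3 kg.
Tool frame: the origin (TCP) lies midway between the tips of the shut fingers; the grasp point (between the pads) lies 19 mm behind it; z points along the fingers, y is the line along which they close (so a half turn about z gives the same grasp; the last joint's range is limited). The gripper opens to 92 mm and grips with 3 to 60 N. Pads are 19 mm wide; open, the fingers measure 130 mm over their backs; the gripper's body (75 mm by 190 mm) begins 47 mm behind the grasp point.
Start: joints at [-1.339, 0.342, 1.524, -0, 1.275, -0.146], TCP at [193.683, -487.987, 226.741] pointing down, gripper open.
Joint ranges: [-2.53, 2.53], [-0.77, 2.02], [0.04, 2.7], [-1, 4.14], [0.28, 2.66], [-3.11, 3.11]. Speed limits (rad/s): [2.57, 2.57, 3.14, 3.14, 3.14, 3.14].

INTERFACE

Orientations are given as [roll, pitch, yaw] about the fixed x, y, z axes, in that order (R = Rz(yaw) Ry(pitch) Rx(roll)).
In Python, from plant import get_obs, capture, camera_model, close_job, search_frame, regions_of, pinpoint gives the robot as it stands. The module is installed in compiled form; this text tells all that it offers.
- The arm moves only by the shell command python3 -m pendant 'ROWS'. ROWS is JSON, one flat list of numbers, 7 for each row, row after row: the shift along the tool's x, y, z in units of 30 mm (1.0 is 30 mm), then the turn, a rotation vector about the tool's x, y, z in units of 4 degrees (1.0 is 4 degrees), then the closure, from -1 (fully open) to 1 (shut), so that 0 is half open. In form: [dx, dy, dz, wx, wy, wz, gripper, dx, dy, dz, wx, wy, wz, gripper, ...]. A call has 1 to 12 rows; each row shifts and turns the commanded pose from where the row before left it, along the tool's axes as they then stand; what a row does not reach is not made up. A row lasts 1/10 s, in which the tool goes at most 50 mm and 8.59 degrees, less where a joint would pass 70% of its speed; a pose out of reach is approached as far as the arm can. A call with a number of a shift or a turn outside -1 to 1 is refused whole. A call with a gripper value outside its range is refused whole. The fingers move at their own pace and stop on an object; the grip force is fixed at half the most. Time passes only in rows, so rows that do not move let the fingers close. It gives the time, the measured TCP pose, the force, the opening and the grip force at its end, in the units of the state.
- get_obs(): the state, without advancing time (a new reading comes with each control period).
- capture(name): name is "scene" or "top"; returns the picture (420x560x3 uint8, red, green, blue); there is no depth.
- camera_model(name): a dict with "fov_y" (degrees; the focal length in pixels is half the picture's height over the tangent of half this angle, whatever the lens; pixels are square), "cx", "cy" (the principal point, pixels), "pose" (4x4, takes a point from camera to world coordinates). Camera axes: x right, y up, looking along -z (the intrinsics and any distortion apply to the point x, -y, -z); pixel columns grow to the right and rows downward; lengths in mm; the calibration is good to about 2 mm. A picture is of the moment at which its call begins. camera_model takes no time and is no camera call.
- close_job(): hands the job in; it is judged then, once.
Trained networks look in the newest picture that a camera, given by its name, has taken for a name from the list of things; names that differ only in an ending like _2 or _b are one class to them, and where a whole thing is asked for, a point or a joint stands for the part that bears it (a point fixed in the world has none). Each returns a list of dicts, best first, with "score" (0 to 1); they miss things now and then, are a little off and sometimes report something else, mostly with a low value. They report only what shows in the picture. A call takes as long as a camera call.
- search_frame(camera, thing): "location" ([column, row] in pixels, amid what is visible of it).
- regions_of(camera, thing): "pixels" (420x560 bool, what is visible of it) and "location" ([column, row] in pixels, amid what is visible of it).
- pinpoint(camera, thing): "location" ([column, row] in pixels: a listed point, or the origin of a listed thing).
The state is a dict: "time": time; "joint_positions": joint angles; "dq": joint speeds; "tau": joint torques, N m; "tool_pos": TCP position; "tcp_rot": TCP orientation; "contact_force": force on the tool from outside, world axes, zero at the start; "moment": the same for the moment, N m; "grip_width": finger opening in mm; "finger_force": force on a finger pad.
Only numpy, scipy, OpenCV 4.12 (cv2) and the standard library are available. Lean on these libraries where they do the work, as an engineer would, in place of code of your own. Each camera call takes 0.05 s, during which the arm holds its last target. There are 200 camera calls.

TASK

Test the two hinged lids of the donated wooden box by lifting each slowly by its bar handle, the lid on the robot's left first and then the right one. One lid swings freely: leave it standing wide open. The other starts to bind part-way up: never force it, but as soon as you feel the resistance climb, bring it back down and leave it fully shut, with both handles let go and the crockery around the box left where it stands.

Things in the scene. Friction and masses are not known exactly. Their poses are not given: they have to be found in the camera images.
- caddy: Wooden box fixed to the bench, 130 mm deep (its x), 340 wide (y), 100 high; origin: centre of its underside; x points to the hinge side, away from the robot, y to the robot's left, z up. Two equal lids side by side (164 mm wide, 138 deep, 10 thick), hinged on the far rim. Which one binds changes between starts and cannot be seen.
- lid_left (a joint): Angle of the lid at the box's +y (rad): 0 shut, 1.57 upright, 1.65 at its stop. Stiff hinge: the lid stays where it is left. Starts slightly ajar. A free lid needs 1 to 3 N at its bar, up or down.
- lid_right (a joint): The same for the lid at -y. Whichever lid binds feels free up to an angle somewhere from 0.45 to 0.8 rad; then resistance climbs by about 0.4 to 0.9 N per further mm at the bar, and it springs back when let go. It cannot be opened wide within the permitted 15 N of lifting force at the bar (pinching the bar evenly from both sides does not count in this).
- lid_left_handle (a point): Middle of the left lid's handle: a round steel bar 12 mm thick, 96 long, parallel to the box's y, fixed to the lid by an arm at each end. With the lid shut it is 160 mm from the hinge line towards the robot and 40 above it (142 above the bench), 20 beyond the lid's front edge. Being round, it can turn between fingers that keep pointing down and close along the box's x.
- lid_right_handle (a point): The same for the right lid's handle.
- lid_left_hinge (a point): Point on the left lid's hinge axis (parallel to the box's y), straight across from the middle of the handle, 102 mm above the bench. Fixed to the box.
- lid_right_hinge (a point): The same for the right lid.
- mug: White mug, 76 mm wide, 90 mm high, standing to the left of the box; origin under its foot. Leave alone.
- vase: Terracotta vase, 80 mm wide, 130 mm high, standing to the right of the box; origin under its foot. Leave alone.
- bowl: Blue bowl, 110 mm wide, 50 mm high, standing behind the box; origin under its foot. Leave alone.
- batten: Dark wooden batten across the back of the box, fixed, 10 x 300 x 14 mm, at a varying height; origin at the middle of its length, 28 mm below its centre. The hidden hinge works behind it are what the binding lid presses on. Not to be touched.

How it is judged (in metres and radians):
On the way, in this order (a step that is already met when the one before it is completed fails the run):
1. the left lid has been lifted through the first part of its arc (past 0.4 rad) (value of joint lid_left above 0.4 rad), for 0.1 s.
2. after it, the right lid has been lifted past 0.4 rad (value of joint lid_right above 0.4 rad), for 0.1 s.
At the end, for the whole second after the job is handed in: The lid that swings freely stands open by more than 1.3 rad (75 degrees) and the lid that binds is shut to within 0.05 rad (8 mm at the handle); both are let go (((value of joint lid_left above 1.3 rad and value of joint lid_right below 0.05 rad) or (value of joint lid_right above 1.3 rad and value of joint lid_left below 0.05 rad))); the robot touches nothing.
It fails at once if the binding lid is forced: it presses on the hinge works behind the batten with more than 40 N, which takes more than 15 N of lifting at the handle (contact force between caddy and batten above 40 N).
It fails at once if the mug is moved by more than 15 mm or tipped (distance of mug from where it was at the start of the episode above 0.015 m or angle between mug's own z axis and vertical above 0.3 rad).
It fails at once if the vase is moved by more than 15 mm or tipped (distance of vase from where it was at the start of the episode above 0.015 m or angle between vase's own z axis and vertical above 0.3 rad).
It fails at once if the bowl is moved by more than 15 mm or tipped (distance of bowl from where it was at the start of the episode above 0.015 m or angle between bowl's own z axis and vertical above 0.3 rad).
It also fails if it takes over 72 s, if anything falls off the work surface, if the arm or the gripper's body presses on something with over 40 N, if the wrist force passes 120 N, or if a joint passes its speed limit or range.

## Working session

There is one attempt and no reset: what is moved stays moved. The work goes in short steps, Python scripts to look and compute and a shell command to move; the robot and the scene stay as the last step left them, time stands still between calls to the robot, and variables do not carry over. Pictures are saved under pics/ and viewed, at most 10 in all, crops included, and the job is handed in when it is done.

```bash
mkdir -p pics
cat > h.py <<'E'
import numpy as np, cv2
from plant import *
def ray(cam,px):
    m=camera_model(cam); f=210/np.tan(np.radians(m["fov_y"])/2)
    P=np.array(m["pose"]); d=np.array([(px[0]-m["cx"])/f,-(px[1]-m["cy"])/f,-1.])
    return P[:3,3],P[:3,:3]@d
def atz(cam,px,z):
    o,d=ray(cam,px); return o+d*(z-o[2])/d[2]
def tri(a,b):
    A=np.zeros((3,3));y=np.zeros(3)
    for o,d in (a,b):
        d=d/np.linalg.norm(d);M=np.eye(3)-np.outer(d,d);A+=M;y+=M@o
    return np.linalg.solve(A,y)
E
python3 - <<'E'
from h import *
np.set_printoptions(precision=1,suppress=True)
o=get_obs();print({k:np.round(v,3) for k,v in o.items()})
ims=[]
for c in("scene","top"):
    m=camera_model(c);print(c,{k:(np.round(v,3).tolist()) if not isinstance(v,str) else v for k,v in m.items()})
    im=capture(c);cv2.imwrite(f"pics/{c}0.png",im[:,:,::-1])
R={}
for t in["lid_left_handle","lid_right_handle","lid_left_hinge","lid_right_hinge","caddy","mug","vase","bowl","batten"]:
    for c in("scene","top"):
        r=pinpoint(c,t);R[t,c]=r
        print(t,c,[(np.round(x["location"],1).tolist(),round(x["score"],2)) for x in r[:3]])
    if R[t,"scene"] and R[t,"top"]: print("   tri",tri(ray("scene",R[t,"scene"][0]["location"]),ray("top",R[t,"top"][0]["location"])))
E
```

```text
{'time': np.float64(0.0), 'joint_positions': array([-1.3,  0.3,  1.5, -0. ,  1.3, -0.1]), 'dq': array([ 0., -0., -0.,  0.,  0., -0.]), 'tau': array([ -0. , -43.1, -24.4,   0.1,   0.1,  -0. ]), 'tool_pos': array([ 193.6, -487.6,  226. ]), 'tcp_rot': array([-3.1, -0. ,  0.4]), 'contact_force': array([ 0.3, -0.7, -0.7]), 'moment': array([0., 0., 0.]), 'finger_force': np.float64(0.0), 'grip_width': np.float64(91.962)}
scene {'fov_y': 49.206, 'cx': 280.397, 'cy': 219.54, 'pose': [[0.633, -0.563, 0.532, 1216.443], [0.774, 0.442, -0.453, -490.6], [0.019, 0.699, 0.715, 903.263], [0.0, 0.0, 0.0, 1.0]]}
top {'fov_y': 42.757, 'cx': 289.898, 'cy': 203.42, 'pose': [[-0.051, 0.976, -0.212, 385.626], [-0.999, -0.049, 0.016, 12.992], [0.005, 0.212, 0.977, 1228.313], [0.0, 0.0, 0.0, 1.0]]}
lid_left_handle scene [([245.9, 167.4], 0.57)]
lid_left_handle top [([284.5, 275.8], 0.96)]
   tri [472.8  17.7 169.3]
lid_right_handle scene [([183.0, 191.6], 0.81)]
lid_right_handle top []
lid_left_hinge scene [([276.2, 218.7], 0.71)]
lid_left_hinge top [([278.3, 207.2], 0.64)]
   tri [617.8  14.2 106. ]
lid_right_hinge scene [([219.9, 249.1], 0.92)]
lid_right_hinge top [([360.8, 211.8], 0.77)]
   tri [ 605.3 -153.9  100.6]
caddy scene [([236.6, 250.8], 0.88), ([295.3, 292.5], 0.44)]
caddy top [([315.4, 250.4], 0.66)]
   tri [541.  -63.3 -30. ]
mug scene [([326.1, 193.3], 0.94), ([235.2, 248.6], 0.5)]
mug top [([182.5, 256.5], 0.69)]
   tri [542.4 249.1   0.6]
vase scene [([125.4, 314.8], 0.81)]
vase top [([454.0, 234.1], 0.93)]
   tri [ 559.8 -385.5   -2.8]
bowl scene [([296.3, 291.6], 0.75)]
bowl top [([305.4, 160.4], 0.91)]
   tri [755.1 -46.3   4.8]
batten scene [([254.0, 257.0], 0.81)]
batten top []
```

View pictures.

View pics/scene0.png

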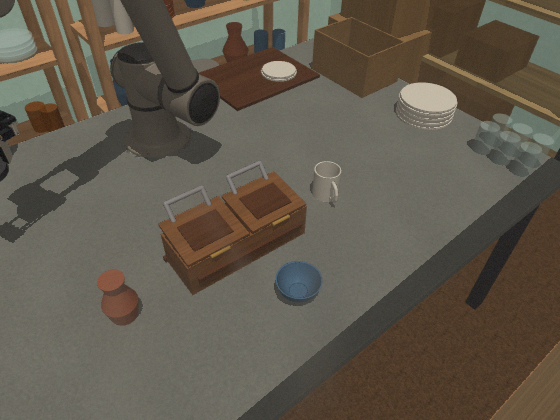

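View pics/top0.png

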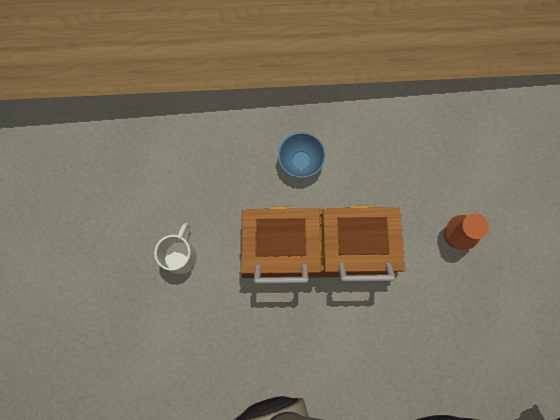

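Run:
```python
from h import *
np.set_printoptions(precision=1,suppress=True)
R={}
for t in["lid_left_handle","lid_right_handle","lid_left_hinge","lid_right_hinge"]:
    S={}
    for c in("scene","top"):
        L=[]
        for k in range(3):
            capture(c);r=pinpoint(c,t)
            if r:L.append(r[0]["location"])
        print(t,c,np.array(L).tolist()); S[c]=L
    if S["scene"] and S["top"]: print("  tri",tri(ray("scene",np.median(S["scene"],0)),ray("top",np.median(S["top"],0))))
```

```text
lid_left_handle scene [[245.1, 168.2], [245.1, 167.6], [244.5, 167.4]]
lid_left_handle top [[282.0, 279.3], [284.6, 281.4], [282.1, 280.2]]
  tri [464.5  22.1 161.3]
lid_right_handle scene [[183.8, 193.3], [181.4, 196.0], [181.1, 194.9]]
lid_right_handle top [[365.7, 277.4], [364.7, 277.7], [366.6, 279.8]]
  tri [ 457.3 -150.1  160.3]
lid_left_hinge scene [[279.6, 221.5], [275.6, 220.9], [277.6, 220.8]]
lid_left_hinge top [[280.3, 208.9], [280.2, 210.7], [280.3, 208.3]]
  tri [617.8  13.6  97.8]
lid_right_hinge scene [[220.1, 247.9], [220.8, 249.5], [219.0, 250.9]]
lid_right_hinge top [[359.9, 208.2], [357.4, 210.9], [317.2, 245.8]]
  tri [ 606.4 -150.1   97.9]
```

```bash
cat >> h.py <<'E'
from scipy.spatial.transform import Rotation as Ro
B=-0.052
def goto(p):  # rows needed (units) in tool axes to world point p pointing down with yaw B+pi/2
    o=get_obs(); R=Ro.from_euler("xyz",o["tcp_rot"]); T=Ro.from_euler("xyz",[np.pi,0,B+np.pi/2])
    print("t",round(float(o["time"]),1),"pos",np.round(o["tool_pos"],1),"turn/4deg",np.round(np.degrees((R.inv()*T).as_rotvec())/4,2),
      "shift/30 (cur axes)",np.round(R.inv().apply(np.array(p)-o["tool_pos"])/30,2),"(target axes)",np.round(T.inv().apply(np.array(p)-o["tool_pos"])/30,2),"F",np.round(o["contact_force"],1),"grip",round(float(o["grip_width"]),1))
E
python3 -c "
from h import *
goto([464,22,240])"; python3 -m pendant '[0,0,0,0,0,0,-1]'
```

```text
t 3.4 pos [ 193.7 -488.   226.7] turn/4deg [  0.     0.   -16.34] shift/30 (cur axes) [ 14.65 -12.48  -0.44] (target axes) [17.44  8.11 -0.44] F [0.8 0.8 0.3] grip 92.0
time: 3.5
tool_pos: [193.7, -488.0, 226.7]
tcp_rot: [3.142, -0.0, 0.378]
contact_force: [-0.1, 0.4, -0.6]
grip_width: 91.9
finger_force: 0.0
```

```bash
python3 -m pendant '[0,0,-0.1,0,0,-1,-1,0,0,-0.1,0,0,-1,-1,0,0,-0.1,0,0,-1,-1,0,0,-0.1,0,0,-1,-1,0,0,0,0,0,-1,-1,0,0,0,0,0,-1,-1,0,0,0,0,0,-1,-1,0,0,0,0,0,-1,-1,0,0,0,0,0,-1,-1,0,0,0,0,0,-1,-1,0,0,0,0,0,-1,-1,0,0,0,0,0,-1,-1]' | head -3
python3 -m pendant '[0,0,0,0,0,-1,-1,0,0,0,0,0,-1,-1,0,0,0,0,0,-1,-1,0,0,0,0,0,-1,-1,0,0,0,0,0,-0.34,-1,0.9,0.42,0,0,0,0,-1,0.9,0.42,0,0,0,0,-1,0.9,0.42,0,0,0,0,-1,0.9,0.42,0,0,0,0,-1,0.9,0.42,0,0,0,0,-1,0.9,0.42,0,0,0,0,-1,0.9,0.42,0,0,0,0,-1]' | head -3
python3 -m pendant '[0.9,0.42,0,0,0,0,-1,0.9,0.42,0,0,0,0,-1,0.9,0.42,0,0,0,0,-1,0.9,0.42,0,0,0,0,-1,0.9,0.42,0,0,0,0,-1,0.9,0.42,0,0,0,0,-1,0.9,0.42,0,0,0,0,-1,0.9,0.42,0,0,0,0,-1,0.9,0.42,0,0,0,0,-1,0.9,0.42,0,0,0,0,-1,0.9,0.42,0,0,0,0,-1,0,0,0,0,0,0,-1]' | head -3
python3 - <<'E'
from h import *
goto([464,22,150])
for c in("scene","top"):
    im=capture(c)
    cv2.imwrite(f"pics/{c}1.png",cv2.resize(im[100:310,100:380] if c=="scene" else im[180:390,150:430],None,fx=2,fy=2)[:,:,::-1])
    for k in range(2):
        print(c,pinpoint(c,"lid_left_handle"))
        capture(c)
E
```

```text
time: 4.7
tool_pos: [193.7, -487.9, 238.7]
tcp_rot: [-3.142, -0.0, 1.218]
time: 5.9
tool_pos: [292.1, -302.8, 238.9]
tcp_rot: [3.141, 0.0, 1.517]
time: 7.1
tool_pos: [446.6, -12.1, 238.7]
tcp_rot: [3.141, -0.001, 1.521]
t 7.1 pos [446.6 -12.1 238.7] turn/4deg [ 0.01 -0.01  0.03] shift/30 (cur axes) [1.16 0.52 2.96] (target axes) [1.17 0.52 2.96] F [-1.  -0.7 -0.4] grip 91.8
scene [{'location': [243.1, 166.8], 'score': 0.9}]
scene [{'location': [244.3, 169.4], 'score': 0.84}]
top []
top []
```

```bash
python3 -m pendant '[0.6,0.26,0,0,0,0,-1,0.57,0.26,0,0,0,0,-1,0,0,0.5,0,0,0,-1,0,0,0.5,0,0,0,-1,0,0,0.5,0,0,0,-1,0,0,0.5,0,0,0,-1,0,0,0.5,0,0,0,-1,0,0,0.4,0,0,0,-1,0,0,0,0,0,0,-1]'
python3 - <<'E'
from h import *
im=capture("scene")
cv2.imwrite("pics/scene2.png",cv2.resize(im[90:290,120:380],None,fx=3,fy=3)[:,:,::-1])
goto([464,22,142])
E
```

```text
time: 8.5
tool_pos: [462.0, 19.6, 150.4]
tcp_rot: [-3.138, -0.0, 1.518]
contact_force: [-0.5, 0.3, 1.1]
grip_width: 91.8
finger_force: 0.0
t 8.6 pos [462.6  19.6 151.3] turn/4deg [-0.02 -0.   -0.01] shift/30 (cur axes) [0.08 0.04 0.31] (target axes) [0.08 0.04 0.31] F [-0.1 -0.2 -0.2] grip 91.8
```

View pics/scene2.png

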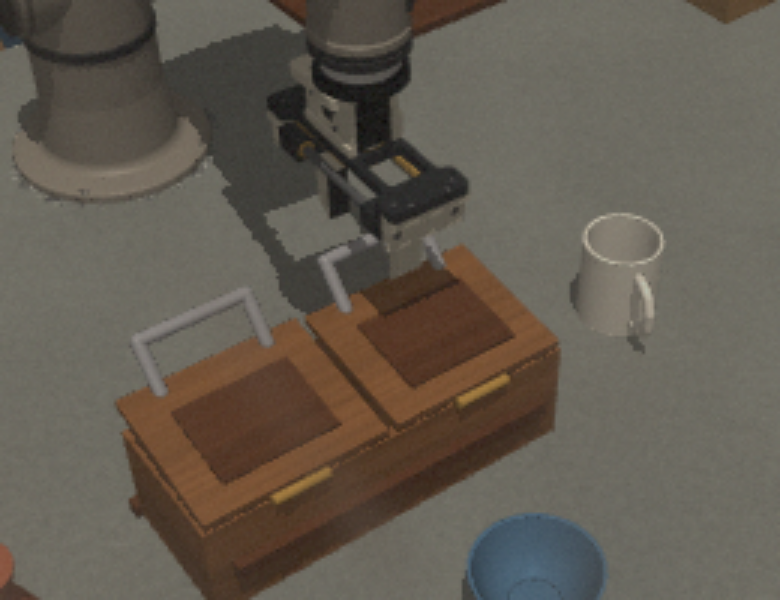

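The gripper straddles the left bar (crop ~(350,250)), inner finger above the lid, the bar between the fingers and the mug well clear. Lower and close.

```bash
python3 -m pendant '[0.05,0,0.28,0,0,0,-1,0,0,0,0,0,0,0.3,0,0,0,0,0,0,0.5,0,0,0,0,0,0,0.6,0,0,0,0,0,0,0.7,0,0,0,0,0,0,0.8,0,0,0,0,0,0,1,0,0,0,0,0,0,1,0,0,0,0,0,0,1,0,0,0,0,0,0,1]'
```

```text
time: 9.55
tool_pos: [463.1, 21.2, 143.3]
tcp_rot: [3.142, 0.0, 1.519]
contact_force: [0.1, -0.4, 0.6]
grip_width: 24.5
finger_force: 0.0
```

```bash
python3 -m pendant '[0,0,0,0,0,0,1,0,0,0,0,0,0,1,0,0,0,0,0,0,1,0,0,0,0,0,0,1]'
```

```text
time: 9.95
tool_pos: [465.2, 21.1, 143.7]
tcp_rot: [3.137, 0.0, 1.518]
contact_force: [6.8, 0.4, -4.6]
grip_width: 10.7
finger_force: 30.0
```

```bash
python3 -m pendant '[0,0.06,0,0,0,0,1,0,0.05,-0.11,0,0,0,1,0,0.05,-0.11,0,0,0,1,0,0.05,-0.11,0,0,0,1,0,0.05,-0.11,0,0,0,1,0,0,0,0,0,0,1]'
```

```text
time: 10.55
tool_pos: [470.3, 20.9, 156.8]
tcp_rot: [-3.14, 0.0, 1.519]
contact_force: [-3.5, -0.0, 1.9]
grip_width: 11.2
finger_force: 30.0
```

```bash
python3 -m pendant '[0,0.055,-0.11,0,0,0,1,0,0.055,-0.11,0,0,0,1,0,0.058,-0.11,0,0,0,1,0,0.06,-0.11,0,0,0,1,0,0.064,-0.107,0,0,0,1,0,0.066,-0.105,0,0,0,1,0,0,0,0,0,0,1]'
```

```text
time: 11.25
tool_pos: [480.3, 20.5, 176.5]
tcp_rot: [-3.139, -0.0, 1.519]
contact_force: [-8.4, 1.1, 4.5]
grip_width: 11.1
finger_force: 30.0
```

```bash
python3 -m pendant '[0,-0.06,-0.05,0,0,0,1,0,0,0,0,0,0,1,0,0,0,0,0,0,1]'
```

```text
time: 11.55
tool_pos: [481.1, 20.4, 178.1]
tcp_rot: [3.138, -0.0, 1.518]
contact_force: [4.2, 1.2, -3.0]
grip_width: 10.6
finger_force: 30.0
```

```bash
python3 -m pendant '[0,0.085,-0.1,0,0,0,1,0,0.07,-0.113,0,0,0,1,0,0,0,0,0,0,1]'|sed -n '1,2p;4p'; sleep 0; python3 -c "
from h import *
o=get_obs();f=o['contact_force'];p=.62;print('Ft',f[0]*np.sin(p)+f[2]*np.cos(p),'Fr',-f[0]*np.cos(p)+f[2]*np.sin(p))"
```

```text
time: 11.85
tool_pos: [485.1, 20.2, 184.5]
contact_force: [3.1, 2.2, -1.9]
Ft 0.3075970164563939 Fr -3.6155391823714185
```

```bash
cat > f.py <<'E'
import sys
from h import *
o=get_obs();f=o['contact_force'];p=float(sys.argv[1]);print('t',round(float(o["time"]),2),np.round(o["tool_pos"],1),'Ft %.1f Fr %.1f'%(f[0]*np.sin(p)+f[2]*np.cos(p),-f[0]*np.cos(p)+f[2]*np.sin(p)),"grip",round(float(o["grip_width"]),1))
E
python3 -m pendant '[0,0.084,-0.104,0,0,0,1,0,0.084,-0.104,0,0,0,1,0,0,0,0,0,0,1]' >/dev/null; python3 f.py 0.68
```

```text
t 12.15 [489.4  20.  190.6] Ft -1.4 Fr -0.3 grip 10.9
```

```bash
python3 -m pendant '[0,0.086,-0.1,0,0,0,1,0,0.088,-0.1,0,0,0,1,0,0,0,0,0,0,1]' >/dev/null; python3 f.py 0.73
```

```text
t 12.45 [494.1  19.8 196.8] Ft -1.4 Fr 5.4 grip 10.9
```

```bash
python3 -m pendant '[0,0.078,-0.107,0,0,0,1,0,0.082,-0.106,0,0,0,1,0,0,0,0,0,0,1]' >/dev/null; python3 f.py 0.77
```

```text
t 12.75 [499.6  19.5 203.4] Ft -0.4 Fr 5.3 grip 11.1
```

```bash
python3 -m pendant '[0,0.088,-0.1,0,0,0,1,0,0.09,-0.098,0,0,0,1,0,0,0,0,0,0,1]' >/dev/null; python3 f.py 0.82
```

```text
t 13.05 [504.2  19.4 208.6] Ft -3.8 Fr 2.4 grip 10.8
```

```bash
python3 -m pendant '[0,0.09,-0.098,0,0,0,1,0,0,0,0,0,0,1,0,0,0,0,0,0,1]' >/dev/null; python3 f.py 0.85; python3 -m pendant '[0,0,0,0,0,0,1]' >/dev/null; python3 f.py 0.85
```

```text
t 13.35 [506.3  19.3 210.8] Ft -7.9 Fr 0.1 grip 10.8
t 13.45 [506.3  19.3 210.8] Ft -7.5 Fr -0.3 grip 11.2
```

Run:
```python
from h import *
from scipy.optimize import least_squares
P=np.array([(506.3,210.8),(504.2,208.6),(499.6,203.4),(494.1,196.8),(489.4,190.6),(485.1,184.5),(480.7,177.5),(470.0,156.8),(466.5,143.7)])
s=least_squares(lambda c:np.hypot(*(P-c).T)-165,[620,83]);print(s.x,s.fun.round(1))
c=s.x
d=P-c;ph=np.arctan2(d[:,1],-d[:,0]);print(ph.round(3))
phs=np.r_[np.linspace(ph[0],.245,22)]
Q=np.c_[c[0]-165*np.cos(phs),c[1]+165*np.sin(phs)];print(np.c_[phs,Q].round(1));print((np.diff(Q,axis=0)/30*[1,-1]).round(3).tolist())
```

```text
[623.47261257  94.5669317 ] [ 0.   0.  -0.1 -0.1 -0.1  0.   0.1  0.6 -0.5]
[0.781 0.763 0.721 0.669 0.622 0.576 0.526 0.385 0.303]
[[8.000e-01 5.063e+02 2.108e+02]
 [8.000e-01 5.034e+02 2.077e+02]
 [7.000e-01 5.006e+02 2.046e+02]
 [7.000e-01 4.978e+02 2.015e+02]
 [7.000e-01 4.951e+02 1.982e+02]
 [7.000e-01 4.925e+02 1.949e+02]
 [6.000e-01 4.900e+02 1.915e+02]
 [6.000e-01 4.875e+02 1.881e+02]
 [6.000e-01 4.852e+02 1.846e+02]
 [6.000e-01 4.829e+02 1.810e+02]
 [5.000e-01 4.808e+02 1.774e+02]
 [5.000e-01 4.787e+02 1.737e+02]
 [5.000e-01 4.767e+02 1.700e+02]
 [4.000e-01 4.749e+02 1.662e+02]
 [4.000e-01 4.731e+02 1.624e+02]
 [4.000e-01 4.714e+02 1.586e+02]
 [4.000e-01 4.698e+02 1.546e+02]
 [3.000e-01 4.683e+02 1.507e+02]
 [3.000e-01 4.669e+02 1.467e+02]
 [3.000e-01 4.657e+02 1.427e+02]
 [3.000e-01 4.645e+02 1.387e+02]
 [2.000e-01 4.634e+02 1.346e+02]]
[[-0.098, 0.101], [-0.095, 0.103], [-0.092, 0.106], [-0.09, 0.108], [-0.087, 0.11], [-0.084, 0.113], [-0.081, 0.115], [-0.078, 0.117], [-0.075, 0.119], [-0.072, 0.121], [-0.069, 0.122], [-0.066, 0.124], [-0.063, 0.126], [-0.059, 0.127], [-0.056, 0.129], [-0.053, 0.13], [-0.049, 0.131], [-0.046, 0.133], [-0.043, 0.134], [-0.039, 0.135], [-0.036, 0.136]]
```

```bash
python3 -m pendant '[0,-0.098,0.101,0,0,0,1,0,-0.095,0.103,0,0,0,1,0,-0.092,0.106,0,0,0,1,0,-0.09,0.108,0,0,0,1,0,-0.087,0.11,0,0,0,1,0,-0.084,0.113,0,0,0,1,0,0,0,0,0,0,1]' >/dev/null; python3 f.py 0.6
python3 -m pendant '[0,-0.081,0.115,0,0,0,1,0,-0.078,0.117,0,0,0,1,0,-0.075,0.119,0,0,0,1,0,-0.072,0.121,0,0,0,1,0,-0.069,0.122,0,0,0,1,0,-0.066,0.124,0,0,0,1,0,0,0,0,0,0,1]' >/dev/null; python3 f.py 0.5
```

```text
t 14.15 [491.1  19.9 193.3] Ft -0.4 Fr 6.3 grip 10.9
t 14.85 [477.1  20.5 171.2] Ft -2.1 Fr 8.3 grip 10.9
```

```bash
python3 -m pendant '[0,-0.1,0.11,0,0,0,1,0,-0.063,0.127,0,0,0,1,0,-0.056,0.129,0,0,0,1,0,-0.053,0.13,0,0,0,1,0,0,0,0,0,0,1]' >/dev/null; python3 f.py 0.37
python3 -m pendant '[0,-0.049,0.131,0,0,0,1,0,-0.046,0.133,0,0,0,1,0,0,0,0,0,0,1]' >/dev/null; python3 f.py 0.32
```

```text
t 15.35 [469.8  20.8 156.1] Ft -0.9 Fr 4.1 grip 10.8
t 15.65 [466.7  21.  148.1] Ft -1.3 Fr 3.8 grip 11.2
```

```bash
python3 -m pendant '[0,-0.05,0.134,0,0,0,1,0,-0.042,0.135,0,0,0,1,0,0,0,0,0,0,1]' >/dev/null; python3 f.py 0.27
python3 -m pendant '[0,-0.036,0.1,0,0,0,1,0,0,0,0,0,0,1]' >/dev/null; python3 f.py 0.24
python3 -m pendant '[0,-0.03,0.1,0,0,0,1,0,0,0,0,0,0,1]' >/dev/null; python3 f.py 0.24
```

```text
t 15.95 [464.   21.1 139.9] Ft -0.7 Fr 4.2 grip 10.6
t 16.15 [463.1  21.1 137.1] Ft -1.6 Fr 3.6 grip 11.1
t 16.35 [462.3  21.2 134. ] Ft -1.0 Fr 4.1 grip 10.7
```

```bash
for i in 1 ; do python3 -m pendant '[0,-0.03,0.1,0,0,0,1,0,0,0,0,0,0,1]' >/dev/null; python3 f.py 0.24
python3 -m pendant '[0,-0.025,0.1,0,0,0,1,0,0,0,0,0,0,1]' >/dev/null; python3 f.py 0.24; done
```

```text
t 16.55 [461.5  21.2 131. ] Ft -1.3 Fr 4.1 grip 10.9
t 16.75 [461.1  21.2 129.1] Ft 7.5 Fr 7.8 grip 10.5
```

```bash
python3 -m pendant '[0,0,0.05,0,0,0,1,0,0,0,0,0,0,0.4,0,0,0,0,0,0,-0.2,0,0,0,0,0,0,-0.6,0,0,0,0,0,0,-1,0,0,0,0,0,0,-1,0,0,0,0,0,0,-1]' ; python3 -m pendant '[0,0,-0.5,0,0,0,-1,0,0,-0.8,0,0,0,-1,0,0,-1,0,0,0,-1,0,0,-0.8,0,0,0,-1,-0.5,0,0,0,0,0,-1,-0.9,0,0,0,0,0,-1,-0.9,0,0,0,0,0,-1,-0.9,0,0,0,0,0,-1,-0.9,0,0,0,0,0,-1,-0.9,0,0,0,0,0,-1,-0.6,0,0,0,0,0,-1,0,0,0,0,0,0,-1]'
python3 - <<'E'
from h import *
np.set_printoptions(precision=1,suppress=True)
for t in["lid_left_handle","lid_right_handle"]:
    S={}
    for c in("scene","top"):
        L=[]
        for k in range(2):
            im=capture(c);r=pinpoint(c,t)
            if r:L.append(r[0]["location"])
        S[c]=L
    print(t,S)
    if S["scene"] and S["top"]: print("  tri",tri(ray("scene",np.median(S["scene"],0)),ray("top",np.median(S["top"],0))))
im=capture("scene");cv2.imwrite("pics/scene3.png",cv2.resize(im[90:290,120:380],None,fx=3,fy=3)[:,:,::-1])
E
```

```text
time: 17.45
tool_pos: [460.6, 21.3, 126.2]
tcp_rot: [-3.142, 0.0, 1.518]
contact_force: [-0.4, -1.0, 0.1]
grip_width: 54.1
finger_force: 0.0
time: 18.65
tool_pos: [451.7, -148.3, 219.2]
tcp_rot: [3.142, 0.001, 1.516]
contact_force: [-0.4, 0.8, -0.1]
grip_width: 91.7
finger_force: 0.0
lid_left_handle {'scene': [[242.0, 171.4], [246.3, 172.2]], 'top': [[282.0, 282.0], [281.3, 283.4]]}
  tri [460.3  22.5 144.6]
lid_right_handle {'scene': [[179.4, 193.5], [183.1, 193.0]], 'top': [[360.5, 207.0]]}
  tri [ 567.4 -164.6  257.8]
```

View pics/scene3.png

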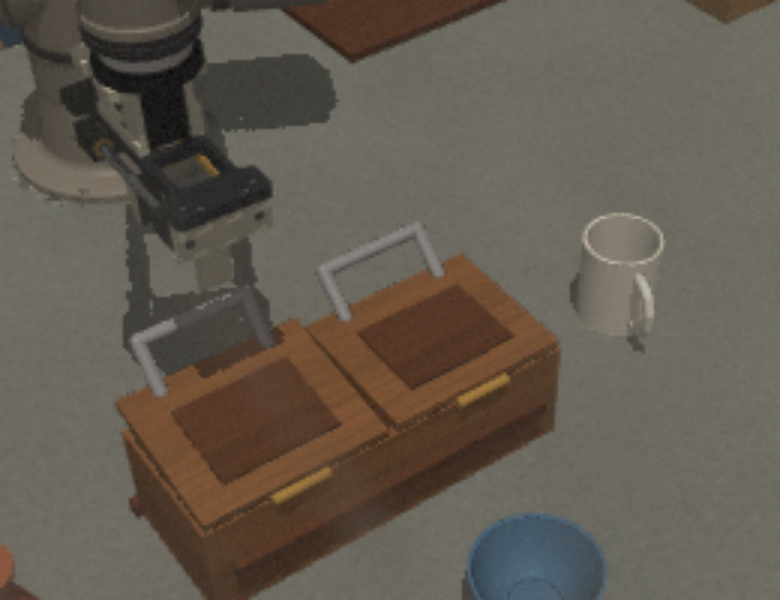

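The left lid is shut (its bar seen at crop (370,245), z≈145 mm) and let go; the right lid is still ajar (bar at crop (195,315)). Now the right one.

```bash
python3 -m pendant '[0,0.2,0,0,0,0,-1,0,0,0.6,0,0,0,-1,0,0,0.6,0,0,0,-1,0,0,0.6,0,0,0,-1,0,0,0.5,0,0,0,-1,0,0,0.34,0,0,0,-1,0,0,0,0,0,0,-1,0,0,0,0,0,0,1,0,0,0,0,0,0,1,0,0,0,0,0,0,1,0,0,0,0,0,0,1,0,0,0,0,0,0,1]'; python3 -m pendant '[0,0,0,0,0,0,1,0,0,0,0,0,0,1,0,0,0,0,0,0,1,0,0,0,0,0,0,1,0,0,0,0,0,0,1]'
```

```text
time: 20.7
tool_pos: [457.9, -146.8, 140.4]
tcp_rot: [3.141, 0.0, 1.519]
contact_force: [-0.3, -0.6, -0.3]
grip_width: 56.5
finger_force: 0.0
time: 21.2
tool_pos: [457.8, -146.7, 140.1]
tcp_rot: [3.142, 0.0, 1.519]
contact_force: [-0.2, -0.5, 0.3]
grip_width: 16.9
finger_force: 1.2
```

```bash
python3 -m pendant '[0,0,0,0,0,0,1,0,0,0,0,0,0,1,0,0,0,0,0,0,1]'
```

```text
time: 21.5
tool_pos: [460.2, -146.9, 140.4]
tcp_rot: [3.136, 0.001, 1.518]
contact_force: [10.3, 1.0, -4.3]
grip_width: 11.1
finger_force: 30.0
```

```bash
python3 -m pendant '[0,0.05,0,0,0,0,1,0,0.045,-0.128,0,0,0,1,0,0.05,-0.128,0,0,0,1,0,0.053,-0.126,0,0,0,1,0,0,0,0,0,0,1]' >/dev/null; python3 f.py 0.42
python3 -m pendant '[0,0.055,-0.124,0,0,0,1,0,0.058,-0.122,0,0,0,1,0,0.06,-0.121,0,0,0,1,0,0,0,0,0,0,1]' >/dev/null; python3 f.py 0.5
```

```text
t 22.0 [ 464.9 -147.1  151.8] Ft -0.2 Fr -6.6 grip 10.8
t 22.4 [ 470.2 -147.4  162.7] Ft -0.1 Fr -7.7 grip 10.9
```

```bash
python3 -m pendant '[0,0.095,-0.102,0,0,0,1,0,0.066,-0.118,0,0,0,1,0,0.069,-0.116,0,0,0,1,0,0,0,0,0,0,1]' >/dev/null; python3 f.py 0.58
python3 -m pendant '[0,0.075,-0.115,0,0,0,1,0,0.077,-0.113,0,0,0,1,0,0,0,0,0,0,1]' >/dev/null; python3 f.py 0.63
```

```text
t 22.8 [ 476.3 -147.6  173.1] Ft -0.7 Fr -5.2 grip 10.4
t 23.1 [ 480.8 -147.8  179.9] Ft -0.6 Fr -5.9 grip 10.9
```

```bash
python3 -m pendant '[0,0.081,-0.11,0,0,0,1,0,0.083,-0.108,0,0,0,1,0,0,0,0,0,0,1]' >/dev/null; python3 f.py 0.68
```

```text
t 23.4 [ 485.4 -148.   186.3] Ft -0.3 Fr -5.3 grip 11.1
```

```bash
python3 -m pendant '[0,0.087,-0.107,0,0,0,1,0,0.088,-0.105,0,0,0,1,0,0,0,0,0,0,1]' >/dev/null; python3 f.py 0.73
```

```text
t 23.7 [ 490.7 -148.2  192.8] Ft 0.3 Fr -5.2 grip 10.8
```

```bash
python3 -m pendant '[0,0.091,-0.103,0,0,0,1,0,0.092,-0.102,0,0,0,1,0,0,0,0,0,0,1]' >/dev/null; python3 f.py 0.78
```

```text
t 24.0 [ 496.3 -148.5  199.1] Ft -0.6 Fr -5.2 grip 11.2
```

```bash
python3 -m pendant '[0,0.11,-0.095,0,0,0,1,0,0.099,-0.096,0,0,0,1,0,0,0,0,0,0,1]' >/dev/null; python3 f.py 0.83
python3 - <<'E'
from h import *
from scipy.optimize import least_squares
P=np.array([(464.9,151.8),(470.2,162.7),(476.3,173.1),(480.8,179.9),(485.4,186.3),(490.7,192.8),(496.3,199.1),get_obs()["tool_pos"][[0,2]]])
s=least_squares(lambda c:np.hypot(*(P-c).T)-165,[615,86]);print(s.x,s.fun.round(1))
c=s.x;d=P[-1]-c;a=np.arctan2(d[1],-d[0]);ph=np.arange(a,1.75,.025);Q=np.c_[c[0]-165*np.cos(ph),c[1]+165*np.sin(ph)]
print(np.c_[ph[1:],np.diff(Q,axis=0)/30*[1,-1]].round(3).tolist())
E
```

```text
t 24.3 [ 502.2 -148.8  205. ] Ft -1.0 Fr 1.7 grip 10.7
[616.08424824  85.56238234] [ 0.1  0.  -0.1 -0.1  0.  -0.   0.   0. ]
[[0.834, 0.101, -0.094], [0.859, 0.103, -0.091], [0.884, 0.105, -0.088], [0.909, 0.107, -0.086], [0.934, 0.11, -0.083], [0.959, 0.112, -0.08], [0.984, 0.114, -0.078], [1.009, 0.115, -0.075], [1.034, 0.117, -0.072], [1.059, 0.119, -0.069], [1.084, 0.121, -0.066], [1.109, 0.122, -0.063], [1.134, 0.124, -0.06], [1.159, 0.125, -0.057], [1.184, 0.127, -0.053], [1.209, 0.128, -0.05], [1.234, 0.129, -0.047], [1.259, 0.13, -0.044], [1.284, 0.131, -0.041], [1.309, 0.132, -0.037], [1.334, 0.133, -0.034], [1.359, 0.134, -0.031], [1.384, 0.135, -0.027], [1.409, 0.135, -0.024], [1.434, 0.136, -0.02], [1.459, 0.136, -0.017], [1.484, 0.137, -0.014], [1.509, 0.137, -0.01], [1.534, 0.137, -0.007], [1.559, 0.137, -0.003], [1.584, 0.137, 0.0], [1.609, 0.137, 0.004], [1.634, 0.137, 0.007], [1.659, 0.137, 0.01], [1.684, 0.137, 0.014], [1.709, 0.136, 0.017], [1.734, 0.136, 0.021]]
```

```bash
python3 -m pendant '[0,0.101,-0.094,0,0,0,1,0,0.103,-0.091,0,0,0,1,0,0,0,0,0,0,1]' >/dev/null; python3 f.py 0.86
```

```text
t 24.6 [ 508.2 -149.1  210.6] Ft -0.4 Fr 4.0 grip 10.9
```

```bash
python3 -m pendant '[0,0.105,-0.088,0,0,0,1,0,0.107,-0.086,0,0,0,1,0,0,0,0,0,0,1]' >/dev/null; python3 f.py 0.91
```

```text
t 24.9 [ 514.5 -149.3  215.9] Ft -1.5 Fr 4.0 grip 10.9
```

```bash
python3 -m pendant '[0,0.11,-0.083,0,0,0,1,0,0.112,-0.08,0,0,0,1,0,0,0,0,0,0,1]' >/dev/null; python3 f.py 0.96
```

```text
t 25.2 [ 521.1 -149.6  220.9] Ft -1.4 Fr 4.9 grip 10.9
```

```bash
python3 -m pendant '[0,0.114,-0.078,0,0,0,1,0,0.115,-0.075,0,0,0,1,0,0,0,0,0,0,1]' >/dev/null; python3 f.py 1.01
```

```text
t 25.5 [ 528.  -149.9  225.6] Ft -0.9 Fr 5.3 grip 10.8
```

```bash
python3 -m pendant '[0,0.117,-0.072,0,0,0,1,0,0.119,-0.069,0,0,0,1,0,0,0,0,0,0,1]' >/dev/null; python3 f.py 1.06
```

```text
t 25.8 [ 535.1 -150.2  230. ] Ft -1.4 Fr 5.8 grip 10.7
```

```bash
python3 -m pendant '[0,0.11,-0.09,0,0,0,1,0,0.12,-0.066,0,0,0,1,0,0.123,-0.062,0,0,0,1,0,0.125,-0.058,0,0,0,1,0,0.127,-0.054,0,0,0,1,0,0.128,-0.051,0,0,0,1,0,0,0,0,0,0,1]' >/dev/null; python3 f.py 1.2
```

```text
t 26.5 [ 557.5 -151.1  241. ] Ft -1.9 Fr 1.2 grip 11.1
```

```bash
python3 -m pendant '[0,0.129,-0.055,0,0,0,1,0,0.13,-0.048,0,0,0,1,0,0.131,-0.044,0,0,0,1,0,0.132,-0.04,0,0,0,1,0,0.133,-0.036,0,0,0,1,0,0.134,-0.033,0,0,0,1,0,0,0,0,0,0,1]' >/dev/null; python3 f.py 1.35
```

```text
t 27.2 [ 581.2 -152.1  248.7] Ft -0.6 Fr 0.5 grip 11.1
```

```bash
python3 -m pendant '[0,0.135,-0.027,0,0,0,1,0,0.135,-0.024,0,0,0,1,0,0.136,-0.02,0,0,0,1,0,0.136,-0.017,0,0,0,1,0,0.137,-0.014,0,0,0,1,0,0.137,-0.01,0,0,0,1,0,0,0,0,0,0,1]' >/dev/null; python3 f.py 1.5
```

```text
t 27.9 [ 605.9 -153.4  252.2] Ft -0.8 Fr 1.4 grip 11.2
```

```bash
python3 -m pendant '[0,0.137,-0.007,0,0,0,1,0,0.137,-0.003,0,0,0,1,0,0.137,0,0,0,0,1,0,0.137,0.004,0,0,0,1,0,0.137,0.007,0,0,0,1,0,0,0,0,0,0,1]' >/dev/null; python3 f.py 1.63
```

```text
t 28.5 [ 626.5 -154.8  252.2] Ft -0.8 Fr -0.7 grip 11.0
```

```bash
python3 -m pendant '[0,0.137,0.01,0,0,0,1,0,0.137,0.014,0,0,0,1,0,0.136,0.017,0,0,0,1,0,0,0,0,0,0,1]' >/dev/null; python3 f.py 1.7; python3 -c "
from h import *
im=capture('scene');cv2.imwrite('pics/scene4.png',cv2.resize(im[90:290,120:380],None,fx=3,fy=3)[:,:,::-1])"
```

```text
t 28.9 [ 638.8 -155.5  250.9] Ft -0.5 Fr 0.4 grip 10.8
```

View pics/scene4.png

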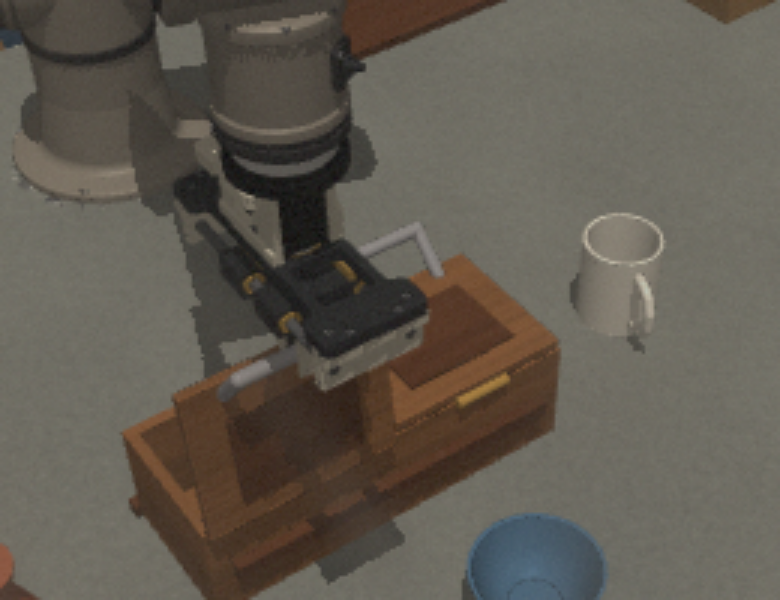

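The right lid stands upright in the gripper (bar at crop (250,375)), the left is still shut, and the mug and bowl are untouched. Open a little and withdraw upward.

```bash
python3 -m pendant '[0,0,0,0,0,0,0.5,0,0,0,0,0,0,0.5,0,0,0,0,0,0,0.5,0,0,0,0,0,0,0.5,0,0,0,0,0,0,0.5]'; python3 -m pendant '[0,0,-0.3,0,0,0,0.5,0,0,-0.5,0,0,0,0.5,0,0,-0.7,0,0,0,0.5,0,0,-0.8,0,0,0,0.5,0,0,-0.6,0,0,0,0.5,0,0,0,0,0,0,0.5]'
python3 - <<'E'
from h import *
im=capture('scene');cv2.imwrite('pics/scene5.png',cv2.resize(im[90:340,80:390],None,fx=2.4,fy=2.4)[:,:,::-1])
capture("top")
for t in ("lid_left_handle","lid_right_handle","mug","vase","bowl"):
    a=pinpoint("scene",t);b=pinpoint("top",t)
    if a and b:print(t,tri(ray("scene",a[0]["location"]),ray("top",b[0]["location"])).round(1))
    else: print(t,a,b)
E
```

```text
time: 29.45
tool_pos: [638.2, -156.5, 250.1]
tcp_rot: [3.141, 0.0, 1.518]
contact_force: [-0.3, 1.1, 0.2]
grip_width: 23.0
finger_force: 0.0
time: 30.05
tool_pos: [639.0, -156.5, 340.8]
tcp_rot: [3.135, 0.002, 1.519]
contact_force: [0.4, -0.7, 0.3]
grip_width: 23.0
finger_force: 0.0
lid_left_handle [462.   18.4 145.9]
lid_right_handle [ 635.3 -156.9  265. ]
mug [537.2 240.9  22.3]
vase [ 558.3 -390.3   -2.9]
bowl [758.7 -43.8   2.7]
```

View pics/scene5.png

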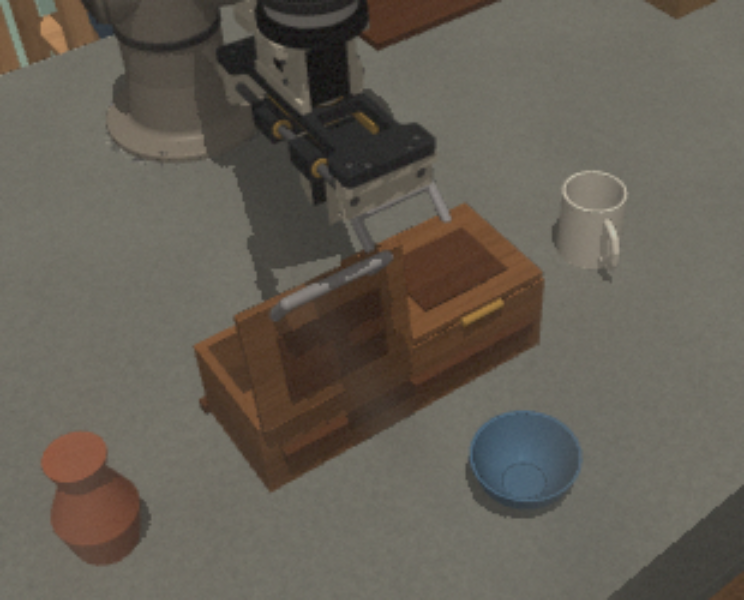

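```bash
python3 -c "
from plant import *
print(close_job())"
```

```text
the job is handed in; nothing more can be done
None
```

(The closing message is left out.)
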